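# Open the double-door drying cupboard for airing

### The arm

A 7-joint arm with a two-finger parallel gripper is mounted at the origin on the work surface. World frame = base frame: x ahead of the robot, y to its left, z up, the work surface at z = 0. Lengths are in m, angles in rad, forces in N, time in s.
With the tool pointing down it reaches from about 0.4 to 0.85 m from the base axis. Payload 4.5 kg.
Tool frame: the origin (TCP) lies between the finger pads; the fingertips stand 11 mm ahead of it and the grasp point (between the pads) lies 8 mm behind it (r.tip_reach is the distance from the TCP to the fingertips, in m); x points along the fingers, y is the direction in which the jaws open and shut, and the axes are right-handed (so a half turn about x gives the same grasp; the last joint's range is limited). The gripper opens to 88 mm and grips with 3 to 60 N. Pads are 18 mm wide; open, the fingers measure 123 mm over their backs; the gripper's body (75 mm by 187 mm) begins 45 mm behind the grasp point.
Start: joints at [1.32, 0.689, -0.195, 1.565, 0.157, 0.902, -0.215], TCP at [0.176, -0.6, 0.229] pointing down, gripper open.
Joint ranges: [-3.01, 3.01], [-0.46, 2.08], [-1.47, 1.51], [0.13, 2.56], [-1, 4.14], [0.04, 2.09], [-2.66, 2.66]. Speed limits (rad/s): [2.57, 2.57, 3.14, 3.14, 3.14, 3.14, 3.14].

### API

Orientations are given as a unit quaternion [x, y, z, w].
In Python, from plant import r gives the robot as it stands.
- The arm moves only by the tool drive_tool, never from a script. Its argument "deltas" is a list of rows, each a list of 3 entries, a list of its own where there are three numbers: the turn, a rotation vector about the tool's x, y, z in degrees, then the shift along the tool's x, y, z in cm, then the finger opening in cm, from 0 to 8.81. A call has 1 to 12 rows; each row shifts and turns the commanded pose from where the row before left it, along the tool's axes as they then stand; what a row does not reach is not made up. A row lasts 1/12 s, in which the tool goes at most 41.7 mm and 7.16 degrees, less where a joint would pass 70% of its speed; a pose out of reach is approached as far as the arm can. A call is refused whole if a number of a shift passes 4.17 or a number of a turn 7.16, either way. A call with a gripper value outside its range is refused whole. The fingers move at their own pace and stop on an object; "force" is the grip in N (left out, the last holds). Time passes only in rows, so rows that do not move let the fingers close. It gives the time, the measured TCP pose, the force and the opening at its end, in the units of the state.
- r.get_state(): the state, without advancing time (a new reading comes with each control period).
- r.snapshot(name): name is "scene" or "top" or "wrist"; returns a dict with "color" (480x640x3 uint8, red, green, blue), "fov_y" (degrees; the focal length in pixels is half the picture's height over the tangent of half this angle, whatever the lens; pixels are square), "cx", "cy" (the principal point, pixels), "k1" (the pictures are not rectified: a ray, as slopes to the right and down, at radius r is drawn at 1 + k1 r^2 times it, then the intrinsics apply), "extrinsics" (4x4, takes a point from world to camera coordinates); the wrist camera has in their place "tool_from_camera" (4x4, takes a point from camera to tool coordinates, whose origin is the TCP and whose axes are the tool frame's). Camera axes: x right, y up, looking along -z (the intrinsics and any distortion apply to the point x, -y, -z); pixel columns grow to the right and rows downward; lengths in m; the calibration is good to about 2 mm. A picture is of the moment at which its call begins: read the wrist's pose just before it. There is no depth.
- r.finish_job(): hands the job in, once; it reports no verdict.
The state is a dict: "clock": time; "q": joint angles; "qd": joint speeds; "joint_torque": joint torques, N m; "tool_pos": TCP position; "eef_rot": TCP orientation; "contact_force": force on the tool from outside, world axes, zero at the start; "moment": the same for the moment, N m; "opening": opening from 0.0 (shut) to 1.0 (fully open).
Only numpy, scipy, OpenCV 4.12 (cv2) and the standard library are available. Lean on these libraries where they do the work, as an engineer would, in place of code of your own. Each camera call takes 0.05 s, during which the arm holds its last target. There are 200 camera calls.

### The job

Open up the little hearing-aid drying cupboard so that it can air. First swing the latched left leaf, whose strip covers the edge of the other one, wide open by its bar handle; only then swing the right leaf wide open too, so that both stand about square to the cupboard's front. Leave the empty egg cup in front of the cupboard standing where it is.

Things in the scene. Friction and masses are not known exactly. Their poses are not given: they have to be found in the camera images.
- cupboard: Fixed wooden cupboard, 160 mm deep, 324 wide, 220 high. Origin at the centre of its underside; z up, x to its back, y to its left as the robot sees it. Two upright ivory leaves (158 wide, 14 thick, nearly full height) hang side by side on the front, which faces the robot. A strip 5 mm thick on the left leaf's face covers the right leaf's edge by 12 mm.
- left_leaf (a joint): Angle of the latched leaf (rad): 0 shut, grows as it opens towards the robot, stop at 1.75. Hinge upright at its outer (left) edge: opens clockwise seen from above. A spring roller catch holds it shut: a pull of about 5 to 12 N on the handle frees it within the first 0.15 rad; then it swings easily (under 2 N) and stays where it is left.
- left_leaf_handle (a point): Grip point on the left leaf's upright round steel bar handle (12 mm diameter): on its centre line, 22 mm below its top end; the bar is free of brackets for 40 mm below the point. Bar centre line 42 mm off the leaf's face. Axes turn with the leaf: z up, x square to the leaf (into the cupboard when shut), y along it to the left. Hinge axis at x +49, y +115 mm from the point in these axes.
- right_leaf (a joint): Angle of the overlapped leaf (rad): 0 shut, grows as it opens towards the robot, stop at 1.75. Hinge upright at its outer (right) edge: opens anticlockwise seen from above. It has no catch, but the left leaf's strip lies over its edge, so pulling it early drags both; with the left leaf open it swings easily (under 2 N) and stays where it is left.
- right_leaf_handle (a point): The same point on the right leaf's like bar handle, 92 mm from the left one when both are shut; both points are 198 mm above the counter. Same sizes and axes. Hinge axis at x +49, y -115 mm from the point in these axes.
- egg_cup: Loose white ceramic egg cup on a foot, 65 mm high, 48 mm in diameter, empty, standing on the counter about 200 to 240 mm in front of the leaves, clear of their swing. Origin at the centre of its underside, z up.
Things that resemble listed ones, but are neither listed nor needed, are in the scene too. Several things look just like the egg_cup: the one meant starts farthest to the robot's right.

How it is judged:
On the way, in this order (a step that is already met when the one before it is completed fails the run):
1. the latched left leaf is wide open while the right leaf is still shut (value of joint left_leaf above 1.2 rad and value of joint right_leaf below 0.15 rad), for 0.2 s.
2. the right leaf is wide open too (value of joint each of right_leaf, left_leaf above 1.2 rad), for 0.2 s.
At the end, for the whole second after the job is handed in: Both leaves stand open by more than 1.2 rad (about 70 degrees) and are at rest; the egg cup stands upright (within 10 degrees) within 20 mm of where it was (all of step 2 and velocity of joint left_leaf between -0.05 and 0.05 rad/s and velocity of joint right_leaf between -0.05 and 0.05 rad/s and distance of egg_cup from where it was at the start of the episode below 0.02 m and angle between egg_cup's own z axis and vertical below 0.17 rad); the robot touches nothing.
It fails at once if the right leaf is forced open (beyond 0.15 rad) while the left leaf is open by less than 1.0 rad (value of joint right_leaf above 0.15 rad and value of joint left_leaf below 1 rad).
It fails at once if the egg cup is pushed more than 20 mm or tipped over (distance of egg_cup from where it was at the start of the episode above 0.02 m or angle between egg_cup's own z axis and vertical above 0.5 rad).
It also fails if it takes over 61 s, if anything falls off the work surface, if the arm or the gripper's body presses on something with over 40 N, if the wrist force passes 120 N, or if a joint passes its speed limit or range.

## Working session

There is one attempt and no reset: what is moved stays moved. The work goes in short steps, Python scripts to look and compute and a tool call to move; the robot and the scene stay as the last step left them, time stands still between calls to the robot, and variables do not carry over. Pictures are saved under pics/ and viewed, about 8 in all and at most 12, crops included, and the job is handed in when it is done.

Besides the shell and the picture viewer there is one more tool, called after ">>>" by a JSON object that holds its "method" and its "body". drive_tool: Moves the arm, as the interface text tells. Its arguments: {"type":"object","properties":{"deltas":{"type":"array","items":{"type":"array"}},"force":{"type":"number"}},"required":["deltas"]}

```bash
mkdir -p pics; ls; python3 - <<'E'
from plant import r
import cv2
print(r.get_state())
for n in("scene","top"):
    s=r.snapshot(n); cv2.imwrite(f"pics/{n}0.png",s["color"][:,:,::-1]); print({k:v for k,v in s.items() if k!="color"})
E
```

```text
pics
{'clock': 0.0, 'q': array([ 1.31979016,  0.68997144, -0.19452057,  1.56632715,  0.15730398,
        0.90248553, -0.21512612]), 'qd': array([ 0.00092895, -0.00051558, -0.00059145, -0.00243578,  0.00054921,
        0.00109006, -0.00016944]), 'joint_torque': array([ 5.53950867e-04, -5.27563906e+01, -1.26645818e+00, -1.53429383e+01,
       -5.25311683e-02,  6.70796333e-03,  1.63896534e-04]), 'tool_pos': array([ 0.17538282, -0.59922443,  0.22832253]), 'eef_rot': array([-0.69981081, -0.10099809,  0.70008084, -0.09975487]), 'contact_force': array([-0.70222988,  0.08470424, -0.60281522]), 'moment': array([-0.027688  ,  0.01873375, -0.05228475]), 'opening': 1.0034712889366986}
{'fov_y': 49.00326441404761, 'cx': 322.46406766911645, 'cy': 227.6036356574499, 'k1': -0.025520790252072996, 'extrinsics': array([[-0.1682909 ,  0.98568402, -0.01025616,  0.07610927],
       [-0.92900922, -0.15511865,  0.3359763 ,  0.4511725 ],
       [ 0.32957555,  0.06606982,  0.9418146 , -1.32986119],
       [ 0.        ,  0.        ,  0.        ,  1.        ]])}
{'fov_y': 49.94716873793591, 'cx': 318.14960512643074, 'cy': 239.5985348879193, 'k1': -0.14985541017771964, 'extrinsics': array([[-0.00760243, -0.99986141,  0.01481094,  0.02332325],
       [ 0.98945027, -0.00537875,  0.14477304, -0.56319037],
       [-0.14467331,  0.01575531,  0.98935403, -0.96657828],
       [ 0.        ,  0.        ,  0.        ,  1.        ]])}
```

View pics/scene0.png

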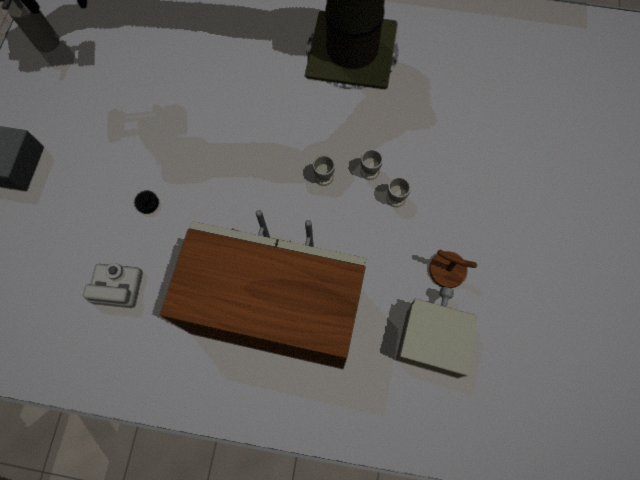

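View pics/top0.png

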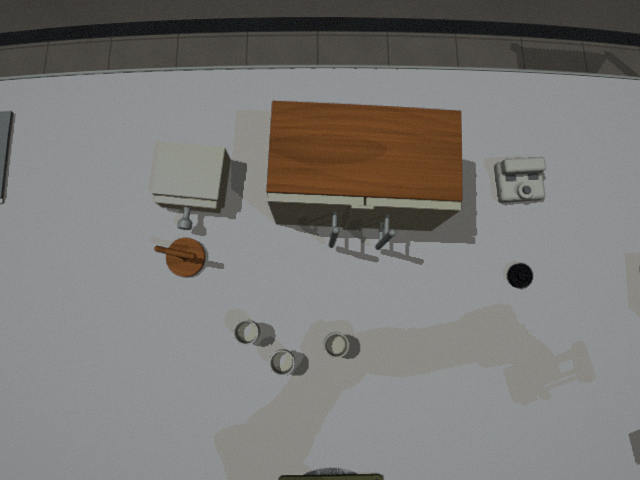

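Both pictures are from above, with the robot at the bottom in "top". The cupboard roof spans (270,102) to (462,200) there. The handles are near (334,228) and (385,235). Three egg cups stand at (247,332), (283,362) and (337,344), and in "top" the robot's right is image right. The one meant is therefore (337,344). In "scene" that is the leftmost one, at (323,170).

```bash
python3 - <<'E'
import cv2,numpy as np
a=cv2.imread("pics/top0.png")[185:375,225:475]; b=cv2.imread("pics/scene0.png")[140:260,180:420]
cv2.imwrite("pics/c1.png",cv2.convertScaleAbs(cv2.resize(a,None,fx=3.15,fy=3.15,interpolation=2),alpha=1.4))
cv2.imwrite("pics/c2.png",cv2.convertScaleAbs(cv2.resize(b,None,fx=3.3,fy=3.3,interpolation=2),alpha=1.6))
E
cat > h.py <<'E'
import numpy as np,cv2
from plant import r
from scipy.spatial.transform import Rotation as R
def ray(s,u,v):
    f=240/np.tan(np.radians(s["fov_y"]/2)); d=np.array([(u-s["cx"])/f,(v-s["cy"])/f]); p=d.copy()
    for _ in range(20): p=d/(1+s["k1"]*(p@p))
    c=np.array([p[0],-p[1],-1]); E=s["extrinsics"]; return -E[:3,:3].T@E[:3,3],E[:3,:3].T@c
def atz(s,u,v,z):
    o,d=ray(s,u,v); return o+d*(z-o[2])/d[2]
def tri(s1,p1,s2,p2):
    o1,d1=ray(s1,*p1);o2,d2=ray(s2,*p2)
    t=np.linalg.lstsq(np.c_[d1,-d2],o2-o1,rcond=None)[0]; a=o1+d1*t[0];b=o2+d2*t[1]
    return (a+b)/2,np.linalg.norm(a-b)
E
```

```text
(no output)
```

View pics/c1.png

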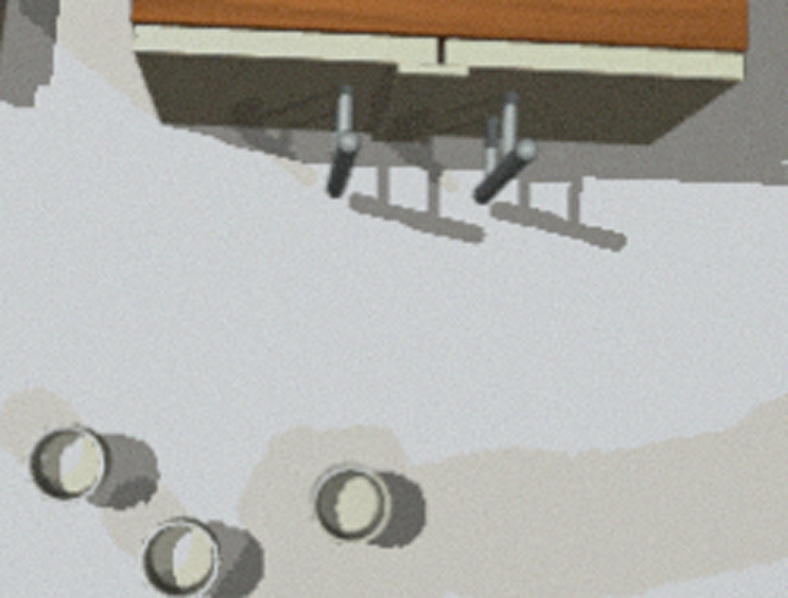

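View pics/c2.png

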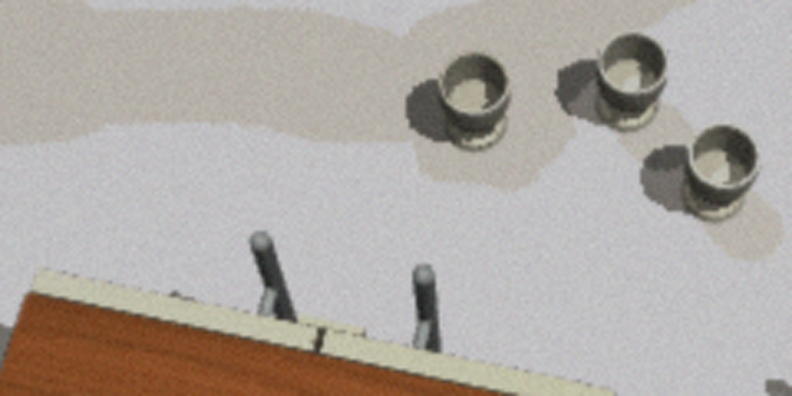

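```bash
python3 - <<'E'
from h import *
t=r.snapshot("top");s=r.snapshot("scene")
C1=lambda u,v:(225+u/3.15,185+v/3.15); C2=lambda u,v:(180+u/3.3,140+v/3.3)
P={}
for n,a,b in(("L",(348,142),(423,272)),("R",(526,150),(262,240)),("cup",(352,503),(475,85)),("cup2",(68,462),(722,155)),("cup3",(181,557),(633,65))):
    z=.22 if n in"LR" else .065
    p,e=tri(t,C1(*a),s,C2(*b)); P[n]=p; print(n,p.round(4),e.round(4),atz(t,*C1(*a),z).round(4),atz(s,*C2(*b),z).round(4))
for a in((135,52),(742,78)): print(atz(t,*C1(*a),.217).round(4))
d=P["L"]-P["R"]; print(np.linalg.norm(d), np.degrees(np.arctan2(-d[0],d[1])))
st=r.get_state(); print(R.from_quat(st["eef_rot"]).as_matrix().round(3))
E
```

```text
L [ 0.5537 -0.0062  0.2129] 0.0007 [ 0.5525 -0.0055  0.22  ] [ 0.5562 -0.0058  0.22  ]
R [ 0.5492 -0.0979  0.2112] 0.0008 [ 0.5479 -0.0969  0.22  ] [ 0.5524 -0.0957  0.22  ]
cup [ 0.3609 -0.0127  0.055 ] 0.0019 [ 0.3615 -0.0131  0.065 ] [ 0.3657 -0.0108  0.065 ]
cup2 [0.3863 0.1563 0.0588] 0.0007 [0.3866 0.1551 0.065 ] [0.3891 0.1562 0.065 ]
cup3 [0.3297 0.0894 0.0565] 0.0017 [0.3306 0.0881 0.065 ] [0.334  0.0902 0.065 ]
[0.6007 0.1039 0.217 ]
[ 0.5861 -0.213   0.217 ]
0.09181545367214809 -2.7706777664835984
[[-0.     0.281 -0.96 ]
 [ 0.001 -0.96  -0.281]
 [-1.    -0.001  0.   ]]
```

Cross-checks hold. The handle spacing is 91.8 mm (92 given), the tops are at z ≈ 0.212 (0.22 given), the cup is about 0.2 m in front of the leaves, and the yaw is about -2.7°. The cup meant is at (0.361,-0.013), which is the lowest y and so the farthest right. The plan is to point the tool down with the jaws across the bar, front to back. I lift and turn first.

>>> {"method": "drive_tool", "body": {"deltas": [[[0,0,0],[-4,0,0],8.8],[[-6.5,0,0],[-3,0,0],8.8],[[-7,0,0],[0,0,0],8.8],[[-7,0,0],[0,0,0],8.8],[[-7,0,0],[0,0,0],8.8],[[-7,0,0],[0,0,0],8.8],[[-7,0,0],[0,0,0],8.8],[[-7,0,0],[0,0,0],8.8],[[-7,0,0],[0,0,0],8.8],[[-7,0,0],[0,0,0],8.8],[[-7,0,0],[0,0,0],8.8],[[-1.5,0,0],[0,0,0],8.8]]}}

```text
clock: 1.2
tool_pos: [0.1753, -0.5997, 0.2988]
eef_rot: [0.511, 0.489, -0.511, 0.489]
contact_force: [0.1, 0.8, -0.7]
opening: 0.994
```

>>> {"method": "drive_tool", "body": {"deltas": [[[0,0,0],[0,1.94,-3.39],8.8],[[0,0,0],[0,1.94,-3.39],8.8],[[0,0,0],[0,1.94,-3.39],8.8],[[0,0,0],[0,1.94,-3.39],8.8],[[0,0,0],[0,1.94,-3.39],8.8],[[0,0,0],[0,1.94,-3.39],8.8],[[0,0,0],[0,1.94,-3.39],8.8],[[0,0,0],[0,1.94,-3.39],8.8],[[0,0,0],[0,1.94,-3.39],8.8],[[0,0,0],[0,1.94,-3.39],8.8],[[0,0,0],[0,1.94,-3.39],8.8],[[0,0,0],[0,1.94,-3.39],8.8]]}}

```text
clock: 2.2
tool_pos: [0.4278, -0.2027, 0.2993]
eef_rot: [-0.512, -0.487, 0.512, -0.488]
contact_force: [1.0, -0.3, -0.4]
opening: 1.0
```

>>> {"method": "drive_tool", "body": {"deltas": [[[0,0,0],[0,1.94,-3.39],6],[[0,0,0],[0,1.94,-3.39],3.2],[[0,0,0],[0,1.94,-3.39],3.2],[[0,0,0],[0,1.94,-3.39],3.2],[[0,0,0],[0,1.94,-3.39],3.2],[[0,0,0],[0,1.9,-3.0],3.2],[[0,0,0],[0,0,0],3.2],[[0,0,0],[2.5,0,0],3.2],[[0,0,0],[0,0,0],3.2],[[0,0,0],[0,0,0],3.2]]}}

```text
clock: 3.03
tool_pos: [0.5513, -0.0112, 0.2732]
eef_rot: [-0.511, -0.488, 0.513, -0.487]
contact_force: [0.2, -1.1, 0.7]
opening: 0.364
```

```bash
python3 - <<'E'
from h import *
st=r.get_state(); M=R.from_quat(st["eef_rot"]).as_matrix(); print(st["tool_pos"],st["opening"],M.round(3),st["q"].round(2))
w=r.snapshot("wrist"); T=w["tool_from_camera"]; print({k:v for k,v in w.items() if k!="color"})
W=np.eye(4);W[:3,:3]=M;W[:3,3]=st["tool_pos"]; w["extrinsics"]=np.linalg.inv(W@T)
f=240/np.tan(np.radians(w["fov_y"]/2)); img=w["color"][:,:,::-1].copy()
for p in((.554,-.006,.22),(.55,-.097,.22)):
    c=w["extrinsics"]@[*p,1]; a=np.array([c[0],-c[1]])/-c[2]; a*=1+w["k1"]*(a@a); print(p,w["cx"]+f*a[0],w["cy"]+f*a[1])
cv2.imwrite("pics/w1.png",cv2.convertScaleAbs(img,alpha=1.4))
E
```

```text
[ 0.55125034 -0.01120765  0.27324251] 0.3638127901902448 [[-0.003  0.999 -0.048]
 [-0.001 -0.048 -0.999]
 [-1.    -0.003  0.001]] [ 0.28  0.58 -0.56  1.72  0.37  0.95 -0.48]
{'fov_y': 63.17020920024253, 'cx': 322.5548875045708, 'cy': 238.14011378080627, 'k1': -0.022348470722550626, 'tool_from_camera': array([[-1.49474208e-04,  2.96119057e-01, -9.55151026e-01,
        -1.54813410e-01],
       [ 9.99999765e-01, -5.94306454e-04, -3.40741549e-04,
        -2.17243523e-04],
       [-6.68552485e-04, -9.55150852e-01, -2.96118899e-01,
        -7.60749703e-02],
       [ 0.00000000e+00,  0.00000000e+00,  0.00000000e+00,
         1.00000000e+00]])}
(0.554, -0.006, 0.22) 327.5528292099177 248.65391760758678
(0.55, -0.097, 0.22) 327.54593381255364 384.6552890599953
```

View pics/w1.png

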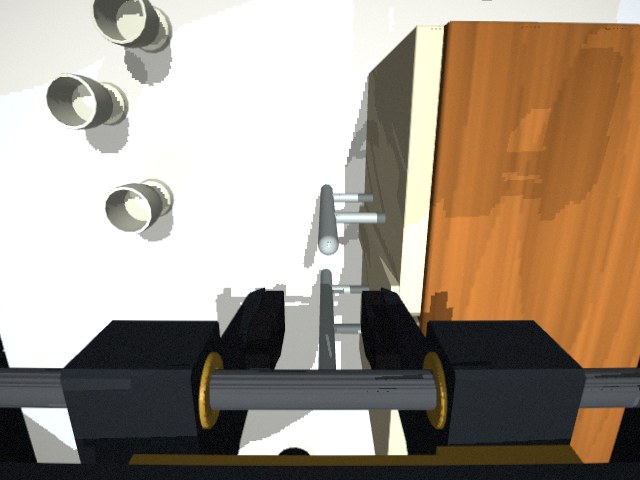

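The wrist view shows the left bar's top at (328,244); I predicted (327.5,248.7), so the estimate is good to about 3 mm in y. Next I centre on it, lower, and close lightly.

>>> {"method": "drive_tool", "body": {"deltas": [[[0,0,0],[0,0.3,-0.7],3.2],[[0,0,0],[2,0,0],3.2],[[0,0,0],[2,0,0],3.2],[[0,0,0],[2,0,0],3.2],[[0,0,0],[2,0,0],3.2],[[0,0,0],[1.0,0,0],3.2],[[0,0,0],[0,0,0],3.2],[[0,0,0],[0,0,0],3.2]]}}

```text
clock: 3.75
tool_pos: [0.5563, -0.0035, 0.1847]
eef_rot: [0.512, 0.488, -0.511, 0.488]
contact_force: [0.6, 0.5, 1.4]
opening: 0.361
```

>>> {"method": "drive_tool", "body": {"deltas": [[[0,0,0],[0,0,0],0.6],[[0,0,0],[0,0,0],0.6],[[0,0,0],[0,0,0],0.6],[[0,0,0],[0,0,0],0.6],[[0,0,0],[0,0,0],0.6]], "force": 15}}

```text
clock: 4.17
tool_pos: [0.5546, -0.0036, 0.1849]
eef_rot: [-0.511, -0.488, 0.512, -0.488]
contact_force: [-4.1, -0.3, 5.6]
opening: 0.131
```

>>> {"method": "drive_tool", "body": {"deltas": [[[2,0,0],[0,-0.4,-0.18],0.6],[[2,0,0],[0,-0.4,-0.18],0.6],[[2,0,0],[0,-0.4,-0.18],0.6],[[2,0,0],[0,-0.4,-0.18],0.6],[[2,0,0],[0,-0.4,-0.18],0.6],[[2,0,0],[0,-0.4,-0.18],0.6]], "force": 25}}

```text
clock: 4.67
tool_pos: [0.5339, 0.0096, 0.1849]
eef_rot: [0.561, 0.431, -0.56, 0.432]
contact_force: [-1.1, -1.5, 2.1]
opening: 0.126
```

```bash
cat >> h.py <<'E'
def rep():
    st=r.get_state(); M=R.from_quat(st["eef_rot"]).as_matrix()
    print(st["tool_pos"].round(4),"yhead",np.degrees(np.arctan2(M[1,1],M[0,1])).round(1),"F",st["contact_force"].round(1),st["moment"].round(2),"open",st["opening"].round(3))
    return st["tool_pos"],M
def ang(p,p0,hy,yaw=-2.7):
    # leaf angle implied by handle at p, shut at p0, hinge offset (.049,hy)
    B=R.from_euler("z",yaw,degrees=True).as_matrix(); h=p0+B@[.049,hy,0]; v=p-h; v0=p0-h
    a=np.degrees(np.arctan2(v[1],v[0])-np.arctan2(v0[1],v0[0])); print("angle",((a+180)%360-180).round(1),"radius",np.hypot(*v[:2]).round(4))
E
python3 -c "
from h import *
p,M=rep(); ang(p,np.array([.5546,-.0036,.185]),.115)"
```

```text
Traceback (most recent call last):
  File "h.py", line 16, in rep
    print(st["tool_pos"].round(4),"yhead",np.degrees(np.arctan2(M[1,1],M[0,1])).round(1),"F",st["contact_force"].round(1),st["moment"].round(2),"open",st["opening"].round(3))
                                                                                                                                                       ^^^^^^^^^^^^^^^^^^^
AttributeError: 'float' object has no attribute 'round'
```

>>> {"method": "drive_tool", "body": {"deltas": [[[4,0,0],[0,-0.79,-0.37],0.6],[[4,0,0],[0,-0.79,-0.37],0.6],[[4,0,0],[0,-0.79,-0.37],0.6],[[4,0,0],[0,-0.79,-0.37],0.6],[[4,0,0],[0,-0.79,-0.37],0.6],[[4,0,0],[0,-0.79,-0.37],0.6],[[4,0,0],[0,-0.79,-0.37],0.6],[[4,0,0],[0,-0.79,-0.37],0.6]]}}

```text
clock: 5.33
tool_pos: [0.4931, 0.0657, 0.1849]
eef_rot: [0.658, 0.259, -0.657, 0.26]
contact_force: [0.3, -1.5, 1.5]
opening: 0.125
```

```bash
sed -i 's/st\["opening"\].round(3)/round(st["opening"],3)/' h.py
python3 -c "
from h import *
p,M=rep(); ang(p,np.array([.5546,-.0036,.185]),.115)"
```

```text
[0.4931 0.0657 0.1849] yhead -46.9 F [ 0.3 -1.5  1.5] [-0.17 -0.08 -0.02] open 0.125
angle -43.7 radius 0.1237
```

The leaf follows at 44°, on the expected radius with low forces. I continue to about 88°.

>>> {"method": "drive_tool", "body": {"deltas": [[[4,0,0],[0,-0.79,-0.37],0.6],[[4,0,0],[0,-0.79,-0.37],0.6],[[4,0,0],[0,-0.79,-0.37],0.6],[[4,0,0],[0,-0.79,-0.37],0.6],[[4,0,0],[0,-0.79,-0.37],0.6],[[4,0,0],[0,-0.79,-0.37],0.6],[[4,0,0],[0,-0.79,-0.37],0.6],[[4,0,0],[0,-0.79,-0.37],0.6],[[4,0,0],[0,-0.79,-0.37],0.6],[[4,0,0],[0,-0.79,-0.37],0.6],[[4,0,0],[0,-0.79,-0.37],0.6],[[0,0,0],[0,0,0],0.6]]}}

```text
clock: 6.33
tool_pos: [0.4981, 0.1609, 0.185]
eef_rot: [0.709, -0.004, -0.705, -0.005]
contact_force: [2.9, -1.8, 3.0]
opening: 0.128
```

```bash
python3 -c "
from h import *
p,M=rep(); ang(p,np.array([.5546,-.0036,.185]),.115);print(M.round(3))"
```

```text
[0.4981 0.1609 0.185 ] yhead -90.7 F [ 2.9 -1.8  3. ] [-0.32 -0.61 -0.09] open 0.128
angle -89.3 radius 0.1224
[[ 0.005 -0.013 -1.   ]
 [ 0.001 -1.     0.013]
 [-1.    -0.002 -0.005]]
```

>>> {"method": "drive_tool", "body": {"deltas": [[[0,0,0],[0,0,0],3.2],[[0,0,0],[0,0,0],3.2],[[0,0,0],[0,0,0],3.2],[[0,0,0],[0,0,0],3.2],[[0,0,0],[-1,0,0],3.2],[[0,0,0],[-3,0,0],3.2],[[0,0,0],[-3,0,0],3.2],[[0,0,0],[-3,0,0],3.2],[[0,0,0],[0,0,0],3.2]]}}

```text
clock: 7.08
tool_pos: [0.4984, 0.1603, 0.2892]
eef_rot: [0.71, -0.003, -0.704, -0.006]
contact_force: [1.0, 0.2, 0.6]
opening: 0.363
```

>>> {"method": "drive_tool", "body": {"deltas": [[[0,0,0],[0,3.65,-0.79],3.2],[[0,0,0],[0,3.65,-0.79],3.2],[[0,0,0],[0,3.65,-0.79],3.2],[[0,0,0],[0,3.65,-0.79],3.2],[[0,0,0],[0,3.65,-0.79],3.2],[[0,0,0],[0,3.65,-0.79],3.2],[[0,0,0],[0,3.65,-0.79],3.2],[[-7,0,0],[0,0,0],3.2],[[-7,0,0],[0,0,0],3.2],[[-7,0,0],[0,0,0],3.2],[[-7,0,0],[0,0,0],3.2],[[-7,0,0],[0,0,0],3.2]]}}

```text
clock: 8.08
tool_pos: [0.5471, -0.0968, 0.2833]
eef_rot: [-0.675, -0.211, 0.675, -0.21]
contact_force: [0.6, -0.9, -0.1]
opening: 0.362
```

>>> {"method": "drive_tool", "body": {"deltas": [[[-7,0,0],[0,0,0],3.2],[[-7,0,0],[0,0,0],3.2],[[-7,0,0],[0,0,0],3.2],[[-7,0,0],[0,0,0],3.2],[[-7,0,0],[0,0,0],3.2],[[-7,0,0],[0,0,0],3.2],[[-7,0,0],[0,0,0],3.2],[[-4,0,0],[0,0,0],3.2],[[0,0,0],[0,0,0],3.2],[[0,0,0],[0,0,0],3.2]]}}

```text
clock: 8.92
tool_pos: [0.5473, -0.0969, 0.2836]
eef_rot: [-0.512, -0.488, 0.512, -0.487]
contact_force: [0.0, 0.3, -1.0]
opening: 0.359
```

```bash
python3 - <<'E'
from h import *
p,M=rep(); print(r.get_state()["q"].round(2))
w=r.snapshot("wrist"); T=w["tool_from_camera"]
W=np.eye(4);W[:3,:3]=M;W[:3,3]=p; E=np.linalg.inv(W@T)
f=240/np.tan(np.radians(w["fov_y"]/2)); img=w["color"][:,:,::-1].copy()
for q in((.5503,-.0955,.22),(.5503,-.0955,.10),(.498,.161,.22)):
    c=E@[*q,1]; a=np.array([c[0],-c[1]])/-c[2]; a*=1+w["k1"]*(a@a); print(q,w["cx"]+f*a[0],w["cy"]+f*a[1])
cv2.imwrite("pics/w2.png",img)
E
```

```text
[ 0.5473 -0.0969  0.2836] yhead -2.8 F [ 0.   0.3 -1. ] [ 0.   -0.07 -0.  ] open 0.359
[ 0.36  0.56 -0.44  1.7   0.28  0.95 -0.24]
(0.5503, -0.0955, 0.22) 327.8311701575234 249.2317635815622
(0.5503, -0.0955, 0.1) 326.21184042450943 205.42911757780695
(0.498, 0.161, 0.22) 176.86362400083698 -320.69482993174927
```

View pics/w2.png

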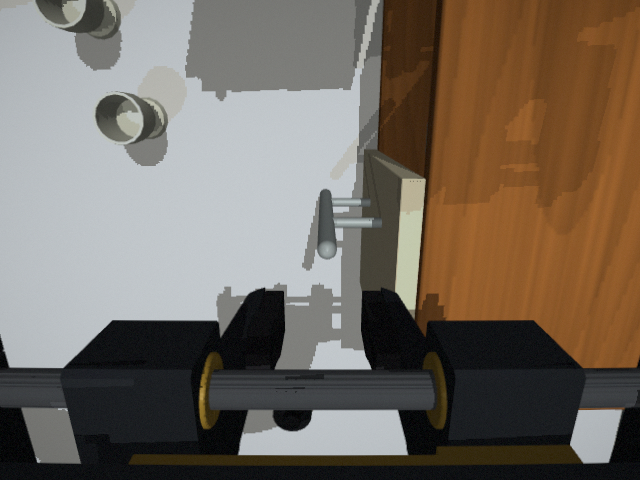

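The left side of the cupboard is open and the right leaf is shut. The right bar's top is at (327,249), matching the prediction of (328,249).

>>> {"method": "drive_tool", "body": {"deltas": [[[0,0,0],[0,0.3,-0.15],3.2],[[0,0,0],[2,0,0],3.2],[[0,0,0],[2,0,0],3.2],[[0,0,0],[2,0,0],3.2],[[0,0,0],[2,0,0],3.2],[[0,0,0],[1.9,0,0],3.2],[[0,0,0],[0,0,0],3.2],[[0,0,0],[0,0,0],3.2]]}}

```text
clock: 9.63
tool_pos: [0.5506, -0.0951, 0.1847]
eef_rot: [-0.511, -0.489, 0.512, -0.488]
contact_force: [0.8, -0.3, -0.1]
opening: 0.359
```

>>> {"method": "drive_tool", "body": {"deltas": [[[0,0,0],[0,0,0],0.6],[[0,0,0],[0,0,0],0.6],[[0,0,0],[0,0,0],0.6],[[0,0,0],[0,0,0],0.6],[[0,0,0],[0,0,0],0.6]], "force": 20}}

```text
clock: 10.05
tool_pos: [0.5499, -0.0953, 0.186]
eef_rot: [-0.511, -0.488, 0.512, -0.488]
contact_force: [-3.5, 0.6, 5.3]
opening: 0.127
```

>>> {"method": "drive_tool", "body": {"deltas": [[[-2,0,0],[0,-0.4,0.18],0.6],[[-2,0,0],[0,-0.4,0.18],0.6],[[-2,0,0],[0,-0.4,0.18],0.6],[[-4,0,0],[0,-0.79,0.37],0.6],[[-4,0,0],[0,-0.79,0.37],0.6],[[-4,0,0],[0,-0.79,0.37],0.6],[[-4,0,0],[0,-0.79,0.37],0.6],[[-4,0,0],[0,-0.79,0.37],0.6],[[-4,0,0],[0,-0.79,0.37],0.6],[[-4,0,0],[0,-0.79,0.37],0.6],[[-4,0,0],[0,-0.79,0.37],0.6]]}}

```text
clock: 10.97
tool_pos: [0.4865, -0.1459, 0.186]
eef_rot: [0.323, 0.63, -0.323, 0.628]
contact_force: [-4.7, 3.7, 6.4]
opening: 0.124
```

```bash
python3 -c "
from h import *
p,M=rep(); ang(p,np.array([.5499,-.0953,.185]),-.115);print(r.get_state()['q'].round(2))"
```

```text
[ 0.4865 -0.1459  0.186 ] yhead 35.6 F [-4.7  3.7  6.4] [0.69 0.92 0.04] open 0.124
angle 37.7 radius 0.126
[ 0.56  0.66 -0.59  1.95  0.55  0.71  0.26]
```

>>> {"method": "drive_tool", "body": {"deltas": [[[-4,0,0],[0,-0.79,0.37],0.6],[[-4,0,0],[0,-0.79,0.37],0.6],[[-4,0,0],[0,-0.79,0.37],0.6],[[-4,0,0],[0,-0.79,0.37],0.6],[[-4,0,0],[0,-0.79,0.37],0.6],[[-4,0,0],[0,-0.79,0.37],0.6],[[-4,0,0],[0,-0.79,0.37],0.6],[[-4,0,0],[0,-0.79,0.37],0.6],[[-4,0,0],[0,-0.79,0.37],0.6],[[-4,0,0],[0,-0.79,0.37],0.6],[[-4,0,0],[0,-0.79,0.37],0.6],[[-4,0,0],[0,-0.79,0.37],0.6]]}}

```text
clock: 11.97
tool_pos: [0.4714, -0.2499, 0.186]
eef_rot: [0.039, 0.708, -0.042, 0.704]
contact_force: [-8.0, -1.8, 10.1]
opening: 0.129
```

```bash
python3 -c "
from h import *
p,M=rep(); ang(p,np.array([.5499,-.0953,.185]),-.115);print(r.get_state()['q'].round(2))"
```

```text
[ 0.4714 -0.2499  0.186 ] yhead 83.4 F [-8.  -1.8 10.1] [-0.22  1.45  0.02] open 0.129
angle 86.7 radius 0.1277
[ 0.88  0.75 -0.83  1.87  0.73  0.87  1.13]
```

About 87° now. I let go, rise clear and check.

>>> {"method": "drive_tool", "body": {"deltas": [[[0,0,0],[0,0,0],0.6],[[0,0,0],[0,0,0],3.2],[[0,0,0],[0,0,0],3.2],[[0,0,0],[0,0,0],3.2],[[0,0,0],[0,0,0],3.2],[[0,0,0],[-1,0,0],3.2],[[0,0,0],[-3,0,0],3.2],[[0,0,0],[-3,0,0],3.2],[[0,0,0],[-3,0,0],3.2],[[0,0,0],[-3,0,0],3.2],[[0,0,0],[0,0,0],3.2],[[0,0,0],[0,0,0],3.2]]}}

```text
clock: 12.97
tool_pos: [0.4757, -0.2476, 0.3172]
eef_rot: [0.041, 0.705, -0.042, 0.707]
contact_force: [-0.7, -0.5, -0.4]
opening: 0.366
```

```bash
python3 -c "
from h import *
rep()
a=r.snapshot('top')['color'][80:400,190:520,::-1]
cv2.imwrite('pics/t2.png',cv2.convertScaleAbs(cv2.resize(a,None,fx=1.8,fy=1.8),alpha=1.4))
cv2.imwrite('pics/s2.png',cv2.convertScaleAbs(r.snapshot('scene')['color'][:,:,::-1],alpha=1.4))"
```

```text
[ 0.4757 -0.2476  0.3172] yhead 83.3 F [-0.7 -0.5 -0.4] [-0.03 -0.1  -0.01] open 0.366
```

View pics/t2.png

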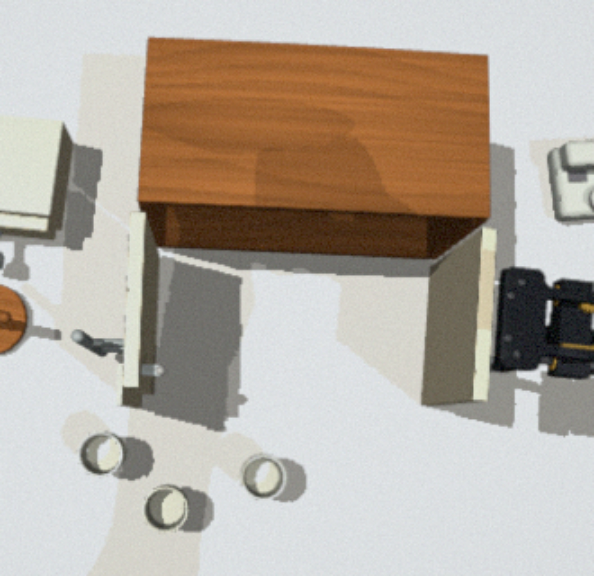

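View pics/s2.png

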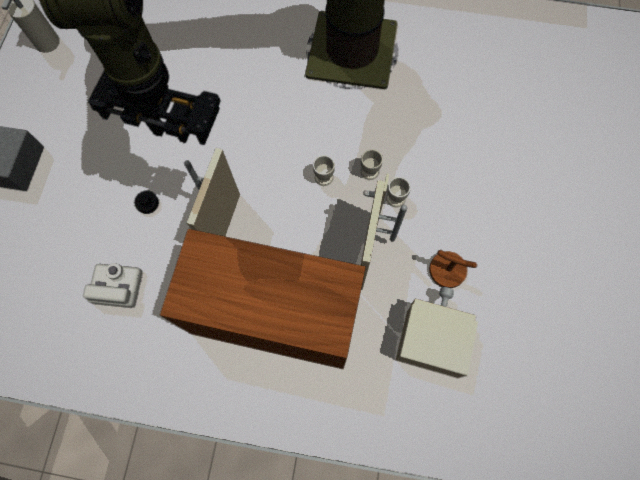

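Both leaves stand about square. In "top" the left leaf's top edge runs from (137,212) to (132,388) and the right leaf's from (488,230) to (482,398). The cup is still at (265,477) in the crop, which is (337,345) in the full picture, as before. The tool is clear, with tips at z ≈ 0.306.

```bash
python3 -c "
from plant import r
print(r.finish_job())"
```

```text
the job is handed in; nothing more can be done
None
```

The job is done and handed in at about 13 s of the 61 s allowed; the hand-in gave no verdict.

- **Left leaf:** I gripped its bar from above and swung it to about 89° while the right leaf stayed shut. The wrist picture before I touched the right leaf showed it still closed.
- **Right leaf:** I then swung it to about 87° the same way.
- **Last checks:** The final pictures show both leaves standing about square to the cupboard's front. The rightmost egg cup is at the same pixels as at the start, (337,345) against (337,344), and upright. The gripper is about 9 cm above the handles with about 1 N on the wrist, which is its no-contact level.

The leaf angles come from where the gripper held each bar, since the joint values cannot be read directly. No check failed. The only disagreement was the triangulated heights, which read 6 to 10 mm low for the handle tops and cup rims. I used the heights you gave instead.

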